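# Index the pill carousel and seat the refill cassette

### The arm

A 6-joint arm with a two-finger parallel gripper is mounted at the origin on the work surface. World frame = base frame: x ahead of the robot, y to its left, z up, the work surface at z = 0. Lengths are in mm, angles in degrees, forces in N, time in s.
With the tool pointing down it reaches from about 275 to 725 mm from the base axis. Payload 5.6 kg.
Tool frame: the origin (TCP) lies at the very end of the fingers, on their centre line; the grasp point (between the pads) lies ctrl.grip_depth behind it (ctrl.grip_depth is the distance from the TCP to the grasp point, in mm); z points along the fingers, y is the line along which they close (so a half turn about z gives the same grasp; the last joint's range is limited). The gripper opens to 85 mm and grips with 20 to 120 N. Pads are 22 mm wide; open, the fingers measure 114 mm over their backs; the gripper's body (76 mm by 85 mm) begins 54 mm behind the grasp point. The pads swing forward as they close: fully open they stand 13 mm farther back than shut.
Start: joints at [-49.24, 14.616, 6.199, 0, -81.583, -16.306], TCP at [227.696, -500.647, 196.983] pointing down, gripper open.
Joint ranges: [-168.99, 168.99], [-69.2, 112.95], [-62.41, 85.93], [-164.36, 98.24], [-168.68, -3.75], [-174.98, 174.98]. Speed limits (degrees/s): [147.25, 147.25, 180, 180, 180, 180].

### API

Orientations are given as [roll, pitch, yaw] about the fixed x, y, z axes, in that order (R = Rz(yaw) Ry(pitch) Rx(roll)).
In Python, from plant import ctrl, kin, telemetry, imaging, job gives the robot as it stands. Calls block until the motion is done:
- ctrl.move_to(position, orientation): joint-space move of the TCP to a pose.
- ctrl.servo_line(position, attitude=None, max_speed=150, threshold=None): straight line of the TCP; attitude=None keeps the orientation; max_speed is the mean speed in mm/s. With threshold (N) it stops when the force on the tool has changed by that much, and returns True; else False.
- ctrl.set_joints(angles): joint-space move.
- ctrl.open_gripper() and ctrl.gripper_close(effort=None): open the fingers fully, or close them until they stop; effort is the grip in N (None keeps the last).
- ctrl.pause(seconds).
- kin.ik(position, orientation): joint angles nearest the present ones, or None.
- telemetry.get_state(): the state.
- imaging.read_camera(name): name is "side" or "top"; returns (picture, depth): 480x640x3 uint8, blue, green, red; 480x640 float32, mm along the optical axis (not along the pixel's ray), 0 where there is no reading.
- imaging.get_calibration(name): a dict with "K" (3x3 intrinsics, pixels), "world_from_camera" (4x4, takes a point from camera to world coordinates). Camera axes: x right, y down, z forward; pixel columns grow to the right and rows downward; lengths in mm; the calibration is good to about 2 mm. A picture is of the moment at which its call begins. get_calibration takes no time and is no camera call.
A pose or a line that the arm cannot do raises ctrl.Unreachable and nothing moves.
- job.close_job(): hands the job in; it is judged then, once.
The state is a dict: "time_s": time; "joints": joint angles; "qvel": joint speeds; "joint_torque": joint torques, N m; "tcp_pos": TCP position; "tool_rot": TCP orientation; "contact_force": force on the tool from outside, world axes, zero at the start; "ft_torque": the same for the moment, N m; "width": opening from 0.0 (shut) to 1.0 (fully open); "grip_force": force on a finger pad.
Only numpy, scipy, OpenCV 4.12 (cv2) and the standard library are available. Lean on these libraries where they do the work, as an engineer would, in place of code of your own. Each camera call takes 0.05 s, during which the arm holds its last target. There are 200 camera calls.

### The job

Turn the round pill carousel until its empty pocket has clicked in at the red pointer, and let go of it. Then take the blue cassette and set it down by hand into that pocket (do not drop it in), so that it sits flat and square on the pocket's floor with the carousel still clicked in at the pointer. Leave the other things on the table where they are.

Things in the scene. Friction and masses are not known exactly. Their poses are not given: they have to be found in the camera images.
- carousel_base: Fixed grey round base of the pill carousel, 220 mm across, 22 mm high; origin under its centre on the table, z up (the turning axis). A red pointer, 14 mm wide and 34 mm high, stands on its rim in the direction of its -x axis, 104 to 130 mm from the centre.
- carousel (a joint): Angle (rad) of the turning part (pale green disc) about the vertical axis, anticlockwise from above positive, no stops. Five click positions 72 degrees (1.2566 rad) apart: 0 (or any whole turn) puts the empty pocket at the red pointer; +1.2566 puts it one click anticlockwise of the pointer, and so on. A sprung detent pulls it to the nearest click (0.2 N m to get past).
- knob (a point): On the turning axis, in the middle of the black bar knob on top of the turning part, 76 mm above the table. The bar is 44 mm long along this frame's x axis, 14 mm wide along y, and spans 63 to 89 mm above the table; it turns with the carousel. The hub and the four white cassettes reach up to 62 mm above the table; the cassettes lie between 45 and 90 mm from the axis.
- pocket (a point): Centre of the floor of the empty pocket on the turning part, 68 mm from the axis on its -x side and 32 mm above the table; its frame turns with the carousel. The pocket is an open rectangle 38 mm along x (radial) by 50 mm along y, walls 4 mm thick and 15 mm high, dark floor. The four other places hold white cassettes (fixed).
- station (a point): Fixed point of the base, 68 mm from the axis towards the red pointer and 32 mm above the table: where the pocket floor's centre must be.
- cassette: Loose blue plastic block with a light blue top, 34 mm along x, 46 mm along y, 30 mm high, 50 g or so; origin at the centre of its underside, z up. It fits the pocket with 2 mm to spare on each side and either way round (long side along the pocket's y), and then stands 15 mm above the pocket's walls.
- pill_tray: Bystander: yellow pill tray with seven flip lids, 50 by 175 by 25 mm, origin under its centre.
- spoon_rest: Bystander: round stainless steel spoon rest, 90 mm across, 18 mm high, origin under its centre.
- thermometer_case: Bystander: white plastic thermometer case, 135 mm along x, 26 mm wide, 18 mm high, origin under its centre.
- vase: Bystander: small green glass vase, 68 mm across, 125 mm high, origin under its centre.
- tablet_bottle: Bystander: amber tablet jar, 42 mm across, 75 mm high, origin under its centre.
Things that resemble listed ones, but are neither listed nor needed, are in the scene too. Of the things shaped like the cassette, the blue one is meant.

How it is judged (in metres and radians):
On the way, in this order (a step that is already met when the one before it is completed fails the run):
1. the empty pocket is clicked in at the red pointer, at rest and let go of, with the cassette not yet in it (horizontal distance between pocket and station below 0.005 m and velocity of joint carousel between -0.1 and 0.1 rad/s and contact force between the fingers and carousel_base below 0.1 N and horizontal distance between cassette and pocket above 0.05 m), for 0.2 s.
2. the gripper touches the cassette while it is in the pocket, less than 10 mm above its floor (set down, not dropped in) (horizontal distance between cassette and pocket below 0.006 m and z of cassette in the frame of pocket below 0.01 m and contact force between the fingers and cassette above 0.3 N), for 0.04 s.
At the end, for the whole second after the job is handed in: The pocket's centre is within 5 mm of the station at the red pointer and the carousel at rest; the cassette lies at rest in the pocket, upright within 0.06 rad, its underside within 3 mm of the pocket floor, centred within 6 mm and its long side along the pocket's within 0.15 rad (horizontal distance between pocket and station below 0.005 m and velocity of joint carousel between -0.1 and 0.1 rad/s and horizontal distance between cassette and pocket below 0.006 m and z of cassette in the frame of pocket between -0.003 and 0.003 m and angle between cassette's own z axis and vertical below 0.06 rad and angle between the y axis of cassette and the y axis of pocket, either way round below 0.15 rad and linear speed of cassette below 0.03 m/s); the robot touches nothing.
It fails at once if the pill tray is pushed more than 30 mm or tipped (distance of pill_tray from where it was at the start of the episode above 0.03 m or angle between pill_tray's own z axis and vertical above 0.4 rad).
It fails at once if the spoon rest is pushed more than 30 mm or tipped (distance of spoon_rest from where it was at the start of the episode above 0.03 m or angle between spoon_rest's own z axis and vertical above 0.4 rad).
It fails at once if the thermometer case is pushed more than 30 mm or tipped (distance of thermometer_case from where it was at the start of the episode above 0.03 m or angle between thermometer_case's own z axis and vertical above 0.4 rad).
It fails at once if the vase is pushed more than 30 mm or tipped (distance of vase from where it was at the start of the episode above 0.03 m or angle between vase's own z axis and vertical above 0.4 rad).
It fails at once if the tablet jar is pushed more than 30 mm or tipped (distance of tablet_bottle from where it was at the start of the episode above 0.03 m or angle between tablet_bottle's own z axis and vertical above 0.4 rad).
It also fails if it takes over 72 s, if anything falls off the work surface, if the arm or the gripper's body presses on something with over 40 N, if the wrist force passes 120 N, or if a joint passes its speed limit or range.

## Working session

There is one attempt and no reset: what is moved stays moved. The work goes in short steps, each a Python script; the robot and the scene stay as the last script left them, time stands still between calls to the robot, and variables do not carry over. Pictures are saved under pics/ and viewed, at most 10 in all, crops included, and the job is handed in when it is done.

```bash
mkdir -p pics
python3 - <<'E'
from plant import ctrl, telemetry, imaging
import cv2, numpy as np
for n in ("top","side"):
    p,d=imaging.read_camera(n); cv2.imwrite(f"pics/{n}0.png",p); np.save(f"pics/{n}0.npy",d)
    c=imaging.get_calibration(n); print(n,np.round(c["K"],1).tolist(),np.round(c["world_from_camera"],3).tolist())
print(ctrl.grip_depth, telemetry.get_state())
E
```

```text
top [[463.3, 0.0, 320.0], [0.0, 463.3, 239.1], [0.0, 0.0, 1.0]] [[-0.0, -0.995, 0.096, 522.071], [-1.0, -0.002, -0.023, -1.433], [0.023, -0.096, -0.995, 1026.519], [0.0, 0.0, 0.0, 1.0]]
side [[516.3, 0.0, 319.0], [0.0, 516.3, 236.3], [0.0, 0.0, 1.0]] [[-0.942, -0.246, 0.228, 323.212], [-0.335, 0.671, -0.661, 871.765], [0.01, -0.699, -0.715, 1033.171], [0.0, 0.0, 0.0, 1.0]]
18.700000000000003 {'time_s': 0.1, 'joints': array([-4.92398437e+01,  1.46498296e+01,  6.13983705e+00, -2.40838212e-02,
       -8.15836050e+01, -1.63077230e+01]), 'qvel': array([-0.05457351, -0.06965003,  0.15273537,  0.08259443, -0.09369616,
       -0.1143735 ]), 'joint_torque': array([-1.18217598e-03, -3.87605989e+01,  2.38474846e+01,  5.37784070e+00,
       -3.78449651e-03, -2.50376326e-05]), 'tcp_pos': array([ 227.52455734, -500.1936784 ,  196.19705824]), 'tool_rot': array([ 1.79903479e+02, -3.42164620e-03, -1.55551108e+02]), 'contact_force': array([-0.56999928,  0.11015431,  0.68984509]), 'ft_torque': array([-0.00553458, -0.02065014, -0.01682904]), 'grip_force': 0.0, 'width': 0.9971199636806495}
```

View pics/top0.png

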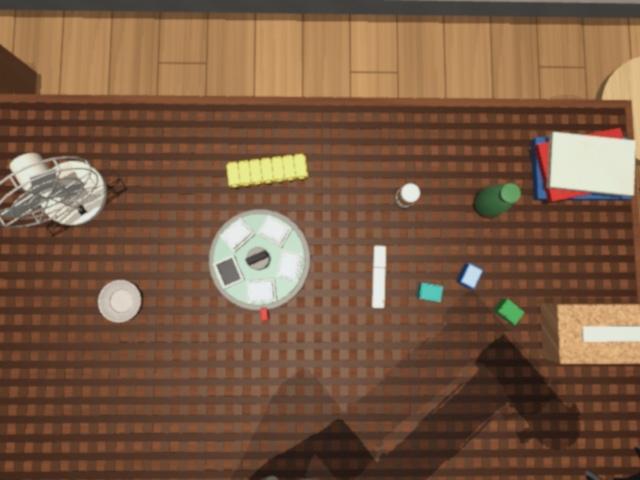

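View pics/side0.png

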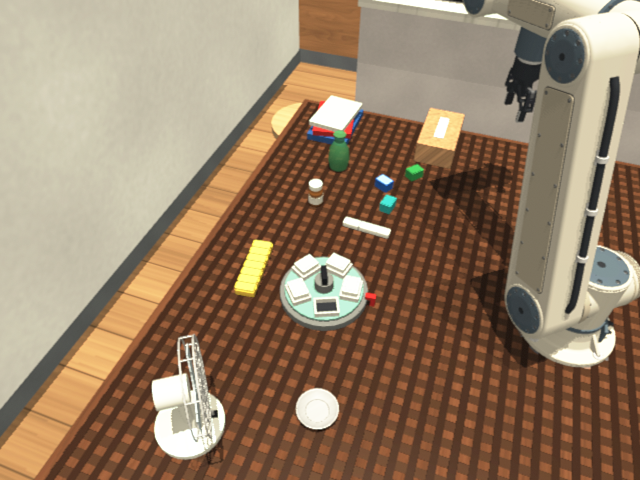

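Top view: carousel near (259,259), empty pocket (229,271), red pointer (265,314), and blue cassette (472,276). A teal and a green decoy are at (431,292) and (511,312). I'll enlarge the two key regions.

```bash
cat > h.py <<'E'
import numpy as np, cv2
from plant import ctrl, kin, telemetry, imaging
def ray(name,u,v,z):
    """pixel -> world point on the plane at height z"""
    c=imaging.get_calibration(name);T=np.array(c["world_from_camera"])
    r=T[:3,:3]@np.linalg.solve(np.array(c["K"]),[u,v,1.])
    o=T[:3,3]; return o+r*(z-o[2])/r[2]
def crop(p,u,v,w,h,s,fn):
    cv2.imwrite(fn,cv2.resize(p[v:v+h,u:u+w],None,fx=s,fy=s,interpolation=cv2.INTER_CUBIC))
E
python3 - <<'E'
from h import *
p=cv2.imread("pics/top0.png"); d=np.load("pics/top0.npy")
a=cv2.resize(p[200:325,200:320],None,fx=4.8,fy=4.8,interpolation=cv2.INTER_CUBIC)
b=cv2.resize(p[256:301,450:494],None,fx=4.4,fy=4.4,interpolation=cv2.INTER_CUBIC)
out=np.zeros((600,576+194,3),np.uint8); out[:a.shape[0],:576]=a; out[:b.shape[0],576:576+b.shape[1]]=b
cv2.imwrite("pics/crop0.png",out)
hsv=cv2.cvtColor(p,cv2.COLOR_BGR2HSV)
# red pointer
def blob(mask,roi):
    m=np.zeros(mask.shape,np.uint8);x0,y0,x1,y1=roi;m[y0:y1,x0:x1]=mask[y0:y1,x0:x1]
    v,u=np.nonzero(m); r=cv2.minAreaRect(np.c_[u,v].astype(np.float32)); return len(u),u.mean(),v.mean(),r
H,S,V=cv2.split(hsv)
n=blob(((H<8)|(H>172))&(S>180)&(V>120),(250,300,280,325)); print("red",n,ray("top",n[1],n[2],34))
n=blob((H>95)&(H<125)&(S>60)&(V>60),(450,255,495,300)); print("blue all",n)
n=blob((H>95)&(H<125)&(S>20)&(V>190),(450,255,495,300)); print("blue top",n,ray("top",n[1],n[2],30),ray("top",*n[3][0],30))
box=cv2.boxPoints(n[3]); print([ray("top",*q,30).round(1).tolist() for q in box])
n=blob((V<50),(245,248,272,268)); print("knob",n,ray("top",n[1],n[2],89)); print([ray("top",*q,89).round(1).tolist() for q in cv2.boxPoints(n[3])])
c=imaging.get_calibration("top");T=np.array(c["world_from_camera"]);K=np.array(c["K"])
for u,v in[(472,276),(258,258),(229,271),(235,290),(259,230),(265,314)]:
    q=T[:3,:3]@(np.linalg.solve(K,[u,v,1.])*d[v,u])+T[:3,3]; print(u,v,q.round(1))
E
```

```text
red (6, np.float64(267.1666666666667), np.float64(315.1666666666667), ((267.5, 315.0), (4.0, 1.0), 90.0)) [455.65382091  87.0873608   34.        ]
blue all (191, np.float64(467.4554973821989), np.float64(275.9109947643979), ((469.4000549316406, 275.70001220703125), (19.230182647705078, 22.360679626464844), 26.56505012512207))
blue top (270, np.float64(471.35185185185185), np.float64(275.68888888888887), ((471.40008544921875, 275.7000427246094), (13.86362075805664, 18.782970428466797), 26.56505012512207)) [ 539.07071775 -351.91612406   30.        ] [ 539.04671928 -352.02044116   30.        ]
[[527.6, -329.0, 30.0], [563.9, -348.4, 30.0], [550.5, -375.1, 30.0], [514.3, -355.6, 30.0]]
knob (0, np.float64(nan), np.float64(nan), ((0.0, 0.0), (0.0, 0.0), 0.0)) [nan nan nan]
[[1115.9, 649.9, 89.0], [1115.9, 649.9, 89.0], [1115.9, 649.9, 89.0], [1115.9, 649.9, 89.0]]
472 276 [ 538.4 -353.    30.8]
258 258 [573.4 101.7  90.6]
229 271 [548.8 169.2  33.6]
235 290 [508.6 155.3  36.5]
259 230 [635.2 105.1  47.7]
265 314 [458.2  91.6  35. ]<stdin>:11: RuntimeWarning: Mean of empty slice.
  ret = ret.dtype.type(ret / rcount)
```

View pics/crop0.png

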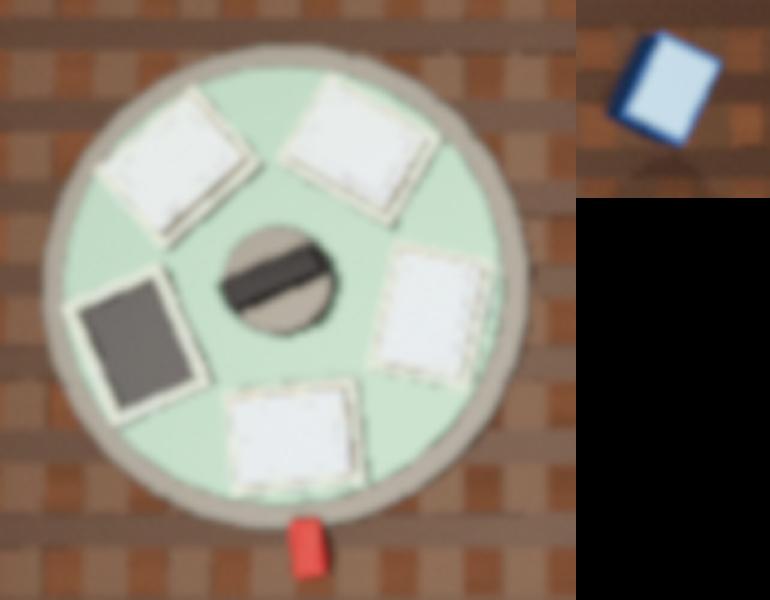

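Crop: rim circle centre (286,286), knob centre (276,277) with ends (230,295) and (322,258). The pocket floor centre is (137,341) and the pointer's top is about (306,545). The blue top's corners are (660,33), (722,62), (683,145) and (625,112). The pocket must turn anticlockwise by one click.

Run:
```python
from h import *
f=lambda x,y,z:ray("top",(x+.5)/4.8-.5+200,(y+.5)/4.8-.5+200,z)
g=lambda x,y,z:ray("top",(x-576+.5)/4.4-.5+450,(y+.5)/4.4-.5+256,z)
ang=lambda a:np.degrees(np.arctan2(a[1],a[0])).round(1)
C=f(286.5,286,22);k=f(276,277,89);P=f(137,341,32);R=f(306,545,34)
print("rim",C,"knob",k,"pocket",P,"ptr",R)
e=f(322,258,89)-f(230,295,89);print("knob dir",ang(e),np.linalg.norm(e))
for c in(C,k): print("pocket r",np.linalg.norm((P-c)[:2]),"x dir",ang(c-P),"ptr r",np.linalg.norm((R-c)[:2]),"base x",ang(c-R))
q=[g(*a,30) for a in((660,33),(722,62),(683,145),(625,112))]
print("blue",np.mean(q,0),[np.linalg.norm(q[i]-q[(i+1)%4]).round(1) for i in range(4)],"long",ang(q[1]-q[2]),ang(q[0]-q[3]),"short",ang(q[0]-q[1]),ang(q[3]-q[2]))
# side-view check: predicted pixels
c=imaging.get_calibration("side");T=np.linalg.inv(np.array(c["world_from_camera"]));K=np.array(c["K"])
for n,w in dict(knob=k,blue=np.mean(q,0),pocket=P,ptr=R).items():
    x=K@(T@np.r_[w,1])[:3];print(n,x[:2]/x[2])
for yaw in range(-180,180,30):
    j=kin.ik([*k[:2],120],[180,0,yaw]);print(yaw,None if j is None else np.round(j,1))
```

```text
rim [574.6275069  106.44684264  22.        ] knob [574.90443307 103.70323896  89.        ] pocket [549.57473079 171.31880558  32.        ] ptr [459.8919383   95.17391945  34.        ]
knob dir -67.9 41.448607371084485
pocket r 69.54144927030019 x dir -68.9 ptr r 115.28802842951225 base x 5.6
pocket r 72.20428427057453 x dir -69.5 ptr r 115.32832802402207 base x 4.2
blue [ 539.2780318  -352.35813324   30.        ] [np.float64(33.5), np.float64(45.6), np.float64(32.4), np.float64(42.9)] long -26.9 -25.5 short 64.8 60.2
knob [323.59298801 270.67379497]
blue [383.52223334 179.41994831]
pocket [323.89539674 309.33513669]
ptr [368.91809728 295.19886197]
-180 [  25.6   20.3    2.9   -0.   -72.6 -115.6]
-150 [ 25.6  20.3   2.9  -0.  -72.6 -85.6]
-120 [ 25.6  20.3   2.9   0.  -72.6 -55.6]
-90 [ 25.6  20.3   2.9   0.  -72.6 -25.6]
-60 [ 25.6  20.3   2.9   0.  -72.6   4.4]
-30 [ 25.6  20.3   2.9   0.  -72.6  34.4]
0 [ 25.6  20.3   2.9   0.  -72.6  64.4]
30 [ 25.6  20.3   2.9   0.  -72.6  94.4]
60 [ 25.6  20.3   2.9   0.  -72.6 124.4]
90 [ 25.6  20.3   2.9   0.  -72.6 154.4]
120 None
150 [  25.6   20.3    2.9   -0.   -72.6 -145.6]
```

Consistent checks: pocket radius about 69, pointer radius about 115, and cassette sides about 33 × 45. Now turning the knob +72°.

Run:
```python
from h import *
def s(t):
    a=telemetry.get_state();print(t,a["time_s"].__round__(2),a["tcp_pos"].round(1),a["tool_rot"].round(1),"F",a["contact_force"].round(1),"w",round(a["width"],3),"g",round(a["grip_force"],1),"T",a["ft_torque"].round(2))
o=[180,0,-67.5]
ctrl.move_to([574.7,105,140],o); s("above")
print(ctrl.servo_line([574.7,105,67],max_speed=100,threshold=8)); s("down")
ctrl.gripper_close(30); s("closed")
j=np.array(telemetry.get_state()["joints"]); 
for a in (24,48,72):
    q=j.copy(); q[5]+=a; ctrl.set_joints(q); s(a)
ctrl.pause(.2); s("held")
p,d=imaging.read_camera("side");cv2.imwrite("pics/side1.png",p)
ctrl.open_gripper(); s("open")
ctrl.servo_line([574.7,105,140],max_speed=150)
ctrl.move_to([540,-200,220],[180,0,4.5]); s("away")
p,d=imaging.read_camera("top");cv2.imwrite("pics/top1.png",p)
crop(p,200,200,120,125,4.8,"pics/crop1.png")
```

```text
above 2.58 [574.8 104.2 140.2] [-180.    -0.   -67.6] F [-0.1  0.1  0.1] w 1.0 g 0.0 T [-0.02  0.01  0.03]
False
down 3.47 [575.3 105.1  67.7] [-179.9   -0.   -67.5] F [-0.3 -0.2  0.3] w 1.001 g 0.0 T [ 0.01 -0.04  0.02]
closed 4.23 [574.7 105.   67. ] [-180.    -0.   -67.5] F [ 0.5  0.2 -0.2] w -0.004 g 0.0 T [-0.03  0.03  0.05]
24 4.72 [574.7 105.   67. ] [-180.    -0.   -43.7] F [-0.6 -0.5  0.1] w 0.002 g 0.0 T [ 0.05 -0.04  0.  ]
48 5.2 [574.7 105.   67. ] [180.   -0.  -19.8] F [-0.5 -0.2 -0.1] w 0.002 g 0.0 T [0.02 0.04 0.02]
72 5.68 [574.7 105.   67. ] [-180.    -0.     4.2] F [-0.2  0.2 -0.1] w 0.002 g 0.0 T [0.06 0.02 0.02]
held 5.88 [574.7 105.   67. ] [180.    0.    4.4] F [-0.6  0.7 -0.1] w -0.003 g 0.0 T [0.   0.01 0.01]
open 6.72 [574.7 105.   67. ] [180.    0.    4.5] F [-0.1  0.3 -0. ] w 0.999 g 0.0 T [-0.02  0.04  0.03]
away 8.56 [ 540.1 -199.   219.2] [-1.8e+02  1.0e-01  4.5e+00] F [ 0.4 -0.2 -0.2] w 0.999 g 0.0 T [ 0.08 -0.01  0.02]
```

View pics/crop1.png

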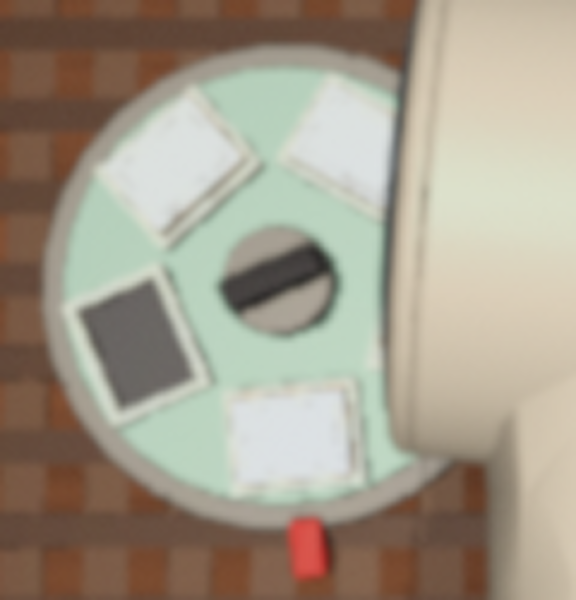

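Crop: nothing turned (pocket still at (137,341)), and the fingers shut fully without touching the knob. I'll look at the side picture taken while the gripper was closed over it.

View pics/side1.png

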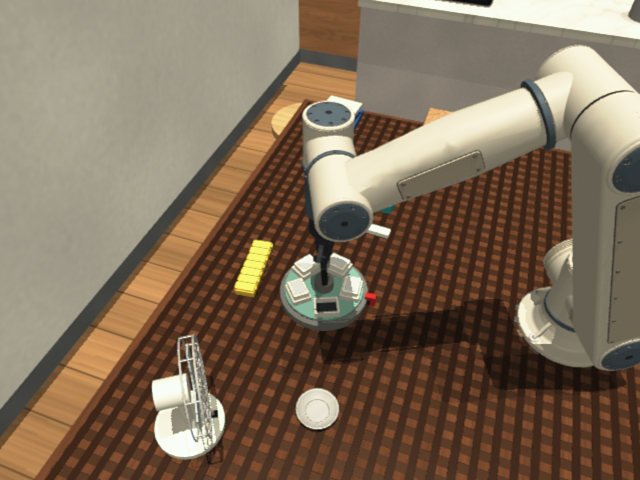

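The gripper stands over the knob at about (322,260). I need an enlarged view to tell whether it is above or beside it.

Run:
```python
from h import *
a=cv2.imread("pics/side1.png")[205:325,280:370];b=cv2.imread("pics/side0.png")[205:325,280:370]
cv2.imwrite("pics/crop2.png",cv2.resize(np.hstack([a,b]),None,fx=4.4,fy=4.4,interpolation=cv2.INTER_CUBIC))
c=imaging.get_calibration("side");T=np.linalg.inv(np.array(c["world_from_camera"]));K=np.array(c["K"])
for z in (67,85.7,121,140):
    x=K@(T@np.array([574.7,105,z,1]))[:3];u=x[:2]/x[2];print(z,u,(u-[280,205])*4.4)
```

```text
67 [323.34974726 276.97533272] [190.73888794 316.69146396]
85.7 [323.4733644  271.97599408] [191.28280336 294.69437395]
121 [323.71412288 262.2392119 ] [192.34214065 251.85253237]
140 [323.84789209 256.82930199] [192.93072518 228.04892875]
```

View pics/crop2.png

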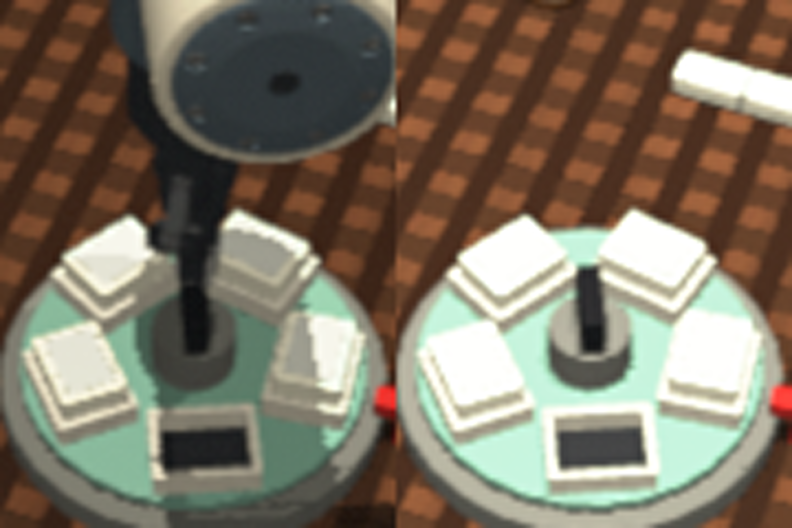

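The fingers seem to end at the knob's top rather than around it, so the real tip may not be where the TCP reading says. I'll measure the fingertips with the depth camera in free space.

Run:
```python
from h import *
def cloud(name,d):
    c=imaging.get_calibration(name);T=np.array(c["world_from_camera"]);K=np.array(c["K"])
    v,u=np.nonzero(d>0);P=np.linalg.solve(K,np.c_[u,v,np.ones(len(u))].T)*d[v,u]
    return (T[:3,:3]@P).T+T[:3,3],u,v
def look(tag,save=False):
    t=telemetry.get_state()["tcp_pos"];p,d=imaging.read_camera("side")
    X,u,v=cloud("side",d);m=(np.abs(X[:,:2]-t[:2]).max(1)<70)&(X[:,2]>60)&(X[:,2]<330);Y=X[m]
    print(tag,"tcp",t.round(1),"n",m.sum(),"min z",np.sort(Y[:,2])[:12].round(0))
    for lo in (-20,-10,0,10,20,30,40,60,80):
        k=(Y[:,2]-t[2]>=lo)&(Y[:,2]-t[2]<lo+10)
        if k.sum()>0: print("  dz",lo,k.sum(),"mean d",(Y[k].mean(0)-t).round(1),"min",(Y[k].min(0)-t)[:2].round(0),"max",(Y[k].max(0)-t)[:2].round(0))
    if save:
        u0,v0=int(u[m].mean()),int(v[m].mean());crop(p,max(u0-60,0),max(v0-55,0),120,110,5,"pics/tip.png")
        print("crop origin",u0-60,v0-55)
ctrl.servo_line([540,-100,200],attitude=[180,0,90])
ctrl.pause(.2);look("open")
ctrl.gripper_close(30);look("shut",True)
```

```text
open tcp [ 540.  -100.2  200.1] n 706 min z [250. 251. 252. 252. 252. 252. 253. 253. 254. 254. 255. 255.]
  dz 60 47 mean d [-7.1  5.3 64.8] min [-59.  -8.] max [52. 14.]
  dz 80 40 mean d [-6.   6.8 84.3] min [-60. -10.] max [54. 13.]
shut tcp [ 540. -100.  200.] n 857 min z [234. 236. 238. 239. 239. 241. 241. 242. 242. 242. 242. 242.]
  dz 30 5 mean d [-3.6  7.  37.3] min [-8.  4.] max [2. 9.]
  dz 40 36 mean d [-2.6  6.2 45.2] min [-16. -10.] max [11. 12.]
  dz 60 42 mean d [-3.3  6.9 64.6] min [-15.  -8.] max [10. 12.]
  dz 80 105 mean d [-1.   6.3 85.6] min [-36. -12.] max [32. 14.]
crop origin 307 101
```

View pics/tip.png

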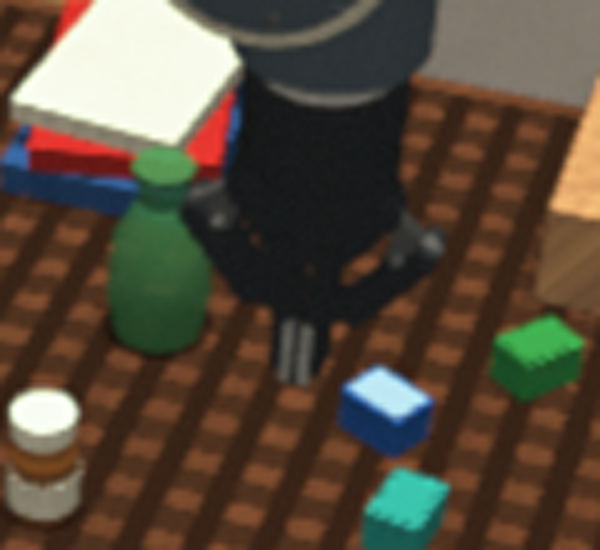

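Crop: the shut fingertips end at about (295,380) → image (366,177). The depth puts them about 34 mm above the reported TCP when shut, and about 48 mm when open. I'll confirm with a gentle touch on bare table.

Run:
```python
from h import *
for y in (-90,-95,-100):
    c=imaging.get_calibration("side");T=np.array(c["world_from_camera"]);r=T[:3,:3]@np.linalg.solve(np.array(c["K"]),[366,177,1.]);o=T[:3,3];print((o+r*(y-o[1])/r[1]).round(1))
ctrl.move_to([450,-90,60],[180,0,4.5])
try:
    hit=ctrl.servo_line([450,-90,-45],max_speed=50,threshold=5);a=telemetry.get_state()
    print(hit,a["tcp_pos"],a["contact_force"].round(1),a["time_s"])
finally:
    ctrl.servo_line([450,-90,60])
print(telemetry.get_state()["time_s"])
```

```text
[536.2 -90.  240.2]
[537.3 -95.  236.1]
[ 538.4 -100.   232. ]
True [449.84960528 -90.09279566 -34.20569306] [-0.8 -0.   5.8] 14.3583
15.1417
```

The touch confirms it: the true shut fingertips end 34 mm short of the reported TCP. All later heights get −34 mm. Retrying the knob.

```bash
cat >> h.py <<'E'
DZ=34.0   # true shut fingertip is DZ above the reported TCP
def s(t):
    a=telemetry.get_state();print(t,round(a["time_s"],2),a["tcp_pos"].round(1),a["tool_rot"].round(1),"F",a["contact_force"].round(1),"w",round(a["width"],3),"g",round(a["grip_force"],1),"T",a["ft_torque"].round(2));return a
E
python3 - <<'E'
from h import *
o=[180,0,-67.5]
ctrl.open_gripper()
ctrl.move_to([574.7,105,130-DZ],o)
print(ctrl.servo_line([574.7,105,67-DZ],max_speed=80,threshold=8)); s("down")
ctrl.gripper_close(30); a=s("closed")
if not 0.08<a["width"]<0.3:
    raise SystemExit("no grip")
j=np.array(a["joints"])
for k in (24,48,72):
    q=j.copy(); q[5]+=k; ctrl.set_joints(q); s(k)
ctrl.pause(.2); s("held")
ctrl.open_gripper(); s("open")
ctrl.servo_line([574.7,105,130-DZ])
ctrl.move_to([539.3,-352.4,130-DZ],[180,0,62.5]); s("above blue")
p,d=imaging.read_camera("top");cv2.imwrite("pics/top2.png",p);crop(p,200,200,120,125,4.8,"pics/crop3.png")
E
```

```text
False
down 18.25 [575.2 105.1  33.6] [-179.9   -0.   -67.5] F [1.3 0.7 0.1] w 1.001 g 0.0 T [-0.01 -0.03  0.01]
closed 18.9 [575.6 105.4  33.3] [-179.9   -0.   -67.5] F [ 3.9  0.5 -0.5] w 0.156 g 33.7 T [ 0.31 -0.94  0.21]
24 19.38 [576.5 105.9  33.3] [-1.798e+02 -1.000e-01 -4.350e+01] F [ 5.2  2.  -2. ] w 0.152 g 32.6 T [ 0.5  -1.41  0.01]
48 19.87 [577.1 106.8  33.3] [-179.8   -0.2  -19.5] F [ 5.6  4.4 -4.1] w 0.157 g 32.5 T [ 1.27 -1.9   0.06]
72 20.35 [577.3 107.8  33.3] [-179.8   -0.3    4.5] F [ 5.6  6.9 -4.3] w 0.156 g 32.7 T [ 2.27 -1.87  0.2 ]
held 20.55 [577.3 107.8  33.3] [-179.8   -0.3    4.5] F [ 5.5  6.8 -4.3] w 0.155 g 32.7 T [ 2.27 -1.86  0.16]
open 21.24 [575.6 105.3  33.3] [-1.8e+02 -1.0e-01  4.5e+00] F [ 0.1 -0.7  0.1] w 0.997 g 0.0 T [-0.    0.02  0.03]
above blue 23.48 [ 539.5 -351.7   95.6] [-180.    -0.    62.5] F [-0.3 -0.5 -0. ] w 0.997 g 0.0 T [ 0.03 -0.02  0.02]
```

View pics/crop3.png

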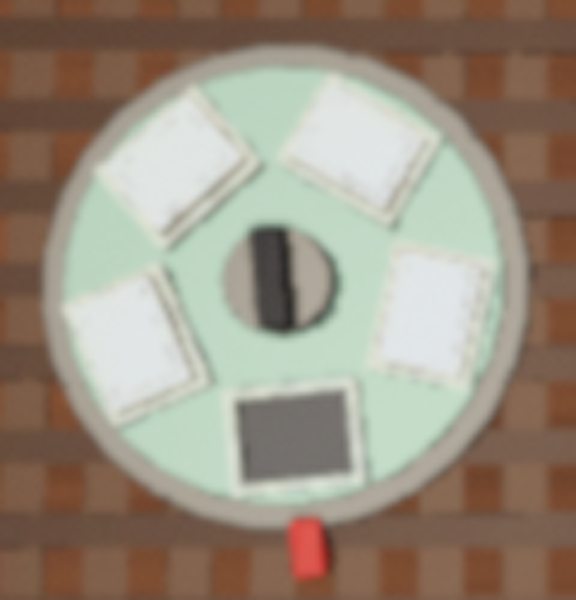

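The carousel is clicked in: pocket floor centre at crop (296,437), just inside the pointer. The knob grip pulled the tool about 2.5 mm in +x and +y, which tells the camera-to-robot offset. Now computing the pocket pose and cross-checking the blue cassette from the side camera.

Run:
```python
from h import *
f=lambda x,y,z:ray("top",(x+.5)/4.8-.5+200,(y+.5)/4.8-.5+200,z)
ang=lambda a:np.degrees(np.arctan2(a[1],a[0])).round(1)
fl=[f(*q,32) for q in((236,402),(350,390),(356,474),(242,484))]
wt=[f(*q,47) for q in((222,392),(357,376),(366,488),(232,498))]
for n,q in(("floor",fl),("walltop",wt)):
    print(n,np.mean(q,0).round(1),"radial dir",ang(q[0]-q[3]),ang(q[1]-q[2]),"tang",ang(q[0]-q[1]),ang(q[3]-q[2]),[np.linalg.norm(q[i]-q[(i+1)%4]).round(1) for i in range(4)])
print("knob",f(274,279,89).round(1),ang(f(252,230,89)-f(262,330,89)),ang(f(288,230,89)-f(296,328,89)))
t=lambda x,y,z:ray("side",(x+.5)/5-.5+307,(y+.5)/5-.5+101,z)
print("blue side",t(386.5,400,30).round(1))
w=lambda x,y,z:ray("side",(x-396+.5)/4.4-.5+280,(y+.5)/4.4-.5+205,z)
print("knob side",w((575+602)/2,(268+308)/2,89).round(1))
print(ctrl.__dict__.get("x",""),kin.ik([540,-351,-20],[180,0,63]))
```

```text
floor [507.  100.3  32. ] radial dir 5.0 4.6 tang 96.0 94.9 [np.float64(50.7), np.float64(37.2), np.float64(50.5), np.float64(36.2)]
walltop [506.8  99.5  47. ] radial dir 6.3 5.1 tang 96.8 94.2 [np.float64(59.2), np.float64(48.9), np.float64(58.3), np.float64(46.2)]
knob [574.1 104.5  89. ] 6.5 5.3
blue side [ 536.8 -347.3   30. ]
knob side [576.1 102.1  89. ]
 [-19.15309894  32.94120511   1.54691807   0.         -58.60571295
 172.15309894]
```

Run:
```python
from h import *
o=[180,0,-117]
B=[541,-350]
ctrl.move_to([*B,60-DZ+10],o)
print(ctrl.servo_line([*B,-20],max_speed=70,threshold=8)); s("down")
ctrl.gripper_close(30); a=s("closed")
if a["width"]<0.4: raise SystemExit("no cassette")
ctrl.servo_line([*B,80]); s("lift")
ctrl.move_to([509.7,102,60],[180,0,5.2])
ctrl.servo_line([509.7,102,-20+32+22],max_speed=80); ctrl.pause(.2); s("hover")
p,d=imaging.read_camera("side");cv2.imwrite("pics/side2.png",p);np.save("pics/side2.npy",d)
crop(p,285,245,80,80,7,"pics/crop4.png")
```

```text
False
down 27.13 [ 541.4 -350.2  -19.5] [-179.9   -0.  -117. ] F [0.6 0.8 0.8] w 0.999 g 0.0 T [-0.04  0.01 -0.06]
closed 27.58 [ 541.4 -350.2  -19.5] [-179.9   -0.  -117. ] F [-0.1 -0.   2.7] w 0.527 g 32.5 T [ 0.16  0.04 -0.03]
lift 28.4 [ 540.2 -349.4   78.6] [ 179.9    0.  -117. ] F [ 0.3  0.3 -0.6] w 0.531 g 32.1 T [0.08 0.09 0.05]
hover 30.73 [510.2 102.1  34.6] [-1.8e+02 -1.0e-01  5.2e+00] F [-0.2 -0.4 -0.2] w 0.524 g 32.1 T [-0.01 -0.01 -0.06]
```

View pics/crop4.png

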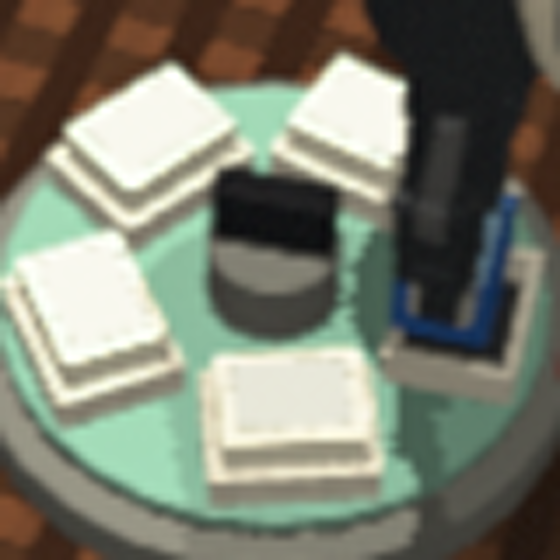

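Crop: the cassette hovers over the pocket, its lower front edge from (395,328) to (487,342). The pocket's near outer wall top runs from about (388,352) to (518,376), with the far right corner at (543,250). Comparing both in the same camera.

Run:
```python
from h import *
w=lambda x,y,z:ray("side",(x+.5)/7-.5+285,(y+.5)/7-.5+245,z)
t=np.radians(5.2);R=np.array([[np.cos(t),-np.sin(t)],[np.sin(t),np.cos(t)]])
p=cv2.imread("pics/side2.png");h=cv2.cvtColor(p,cv2.COLOR_BGR2HSV)
m=((h[...,0]>100)&(h[...,0]<125)&(h[...,1]>120)&(h[...,2]>50));m[:,:330]=0;m[:260]=0;m[310:]=0;m[:,375:]=0
v,u=np.nonzero(m)
print("blue rows/cols");[print(r,u[v==r].min(),u[v==r].max(),(v==r).sum()) for r in sorted(set(v))]
print("cassette corner est (front-left, front-right):")
for c,o in(((395,328),(17,23)),((487,342),(-17,23))):
    q=w(*c,54);print(q.round(1),"centre",(q[:2]-R@np.array(o)).round(1))
print("pocket:")
for c,o in(((388,352),(23,29)),((518,376),(-23,29)),((543,250),(-23,-29))):
    q=w(*c,47);print(q.round(1),"centre",(q[:2]-R@np.array(o)).round(1))
g=cv2.cvtColor(p,cv2.COLOR_BGR2GRAY)
print(g[284:306,338:366])
```

```text
blue rows/cols
273 357 357 1
274 357 357 1
275 357 357 1
276 357 357 1
277 357 357 1
278 356 357 2
279 356 357 2
280 356 356 1
281 355 356 2
282 355 356 2
283 355 356 2
284 355 356 2
285 341 356 5
286 341 356 5
287 341 356 5
288 341 355 5
289 341 355 5
290 341 355 8
291 342 355 11
292 343 354 12
293 347 354 8
294 352 353 2
cassette corner est (front-left, front-right):
[523.4 122.7  54. ] centre [508.5  98.3]
[491.9 117.7  54. ] centre [510.9  96.3]
pocket:
[523.8 128.1  47. ] centre [503.6  97.2]
[478.9 122.7  47. ] centre [504.4  95.9]
[486.4  66.3  47. ] centre [506.7  97.3]
[[ 88  87  79  54  30  31  31  29  29  30  33  29  26  25  43  79  81  48
   55  91 116 129 153 151 115  90  86  84]
 [ 89  87  77  55  39  52  52  32  27  26  26  27  24  31  60  80  69  46
   47  55  76 110 148 150 115  93  85  85]
 [ 88  88  78  57  50  78  78  41  27  23  27  25  29  46  66  67  50  41
   36  33  45 109 153 144 114  96  86  85]
 [ 88  87  77  56  51  79  79  39  26  27  27  27  40  69  76  59  46  39
   35  30  51 125 159 136 118 105  86  86]
 [ 87  88  76  54  53  81  76  32  24  26  26  
[... 1359 characters left out ...]
193 172 169 139  97  98 107 111 116 119 121 121 124 124 125 125 125 126
  125 121 119 113  99  84  84  85  85  79]
 [198 173 171 139  90  86  88  88  89  94 100 110 116 119 121 120 124 124
  124 122 118 108  93  85  84  85  86  79]
 [214 174 170 139  91  85  87  86  87  87  88 102 115 115 110 111 117 117
  120 121 115  98  85  84  85  85  86  75]
 [218 175 171 140  90  86  88  87  91  96  97 106 116 116 115 115 115 116
  116 114 103  87  83  85  85  85  82  71]
 [215 177 170 140  91  86  87  87  99 111 115 116 116 116 116 115 116 116
  116 105  88  81  84  85  86  84  78  59]
 [208 186 172 139  90  86  87  86  90 103 116 116 115 116 116 116 115 116
  109  94  84  84  85  85  85  83  72  50]]
```

Two independent cues agree. The knob's path during the turn is a circle about (574.8, 107.8), which puts the pocket at (507.1, 101.6). The side camera also says the cassette should shift about 4 mm in −x. I'll correct and lower under force guard.

Run:
```python
from h import *
P=[505.9,101.6]
ctrl.servo_line([*P,34],max_speed=40); ctrl.pause(.3); s("hover")
hit=ctrl.servo_line([*P,10],max_speed=30,threshold=4); a=s(f"hit {hit}")
p,d=imaging.read_camera("side");cv2.imwrite("pics/side3.png",p);crop(p,300,250,70,70,8,"pics/crop5.png")
```

```text
hover 31.33 [506.  101.6  34. ] [180.   -0.    5.2] F [ 0. -0. -1.] w 0.527 g 32.1 T [ 0.02 -0.    0.01]
hit True 32.02 [505.5 101.5  12.5] [1.8e+02 1.0e-01 5.2e+00] F [-1.9  0.2  5.7] w 0.527 g 32.8 T [ 0.16  0.46 -0.05]
```

Contact came at 12.5, exactly the floor height (−19.5 + 32). Release and check.

Run:
```python
from h import *
ctrl.pause(.15); s("held")
ctrl.open_gripper(); s("open")
ctrl.servo_line([505.9,101.6,100],max_speed=100)
ctrl.move_to([400,-250,200],[180,0,5.2]); s("away")
p,d=imaging.read_camera("top");q,e=imaging.read_camera("side")
a=cv2.resize(p[200:325,200:320],None,fx=4.4,fy=4.4,interpolation=cv2.INTER_CUBIC)
b=cv2.resize(q[250:325,325:375],None,fx=5,fy=5,interpolation=cv2.INTER_CUBIC)
o=np.zeros((550,528+250,3),np.uint8);o[:,:528]=a;o[:375,528:]=b;cv2.imwrite("pics/final.png",o)
```

```text
held 32.22 [505.6 101.4  12.5] [180.    0.    5.2] F [-0.9  0.5  5.2] w 0.528 g 32.8 T [ 0.19  0.39 -0.02]
open 32.7 [504.8 101.2  11.6] [180.    0.2   5.2] F [-0.3 -0.7 -0.7] w 0.996 g 0.0 T [ 0.05 -0.03 -0.08]
away 35.15 [ 400.3 -249.3  199.5] [-180.     0.     5.2] F [-0.7  0.9 -0.4] w 1.002 g 0.0 T [ 0.02 -0.01 -0.02]
```

View pics/final.png

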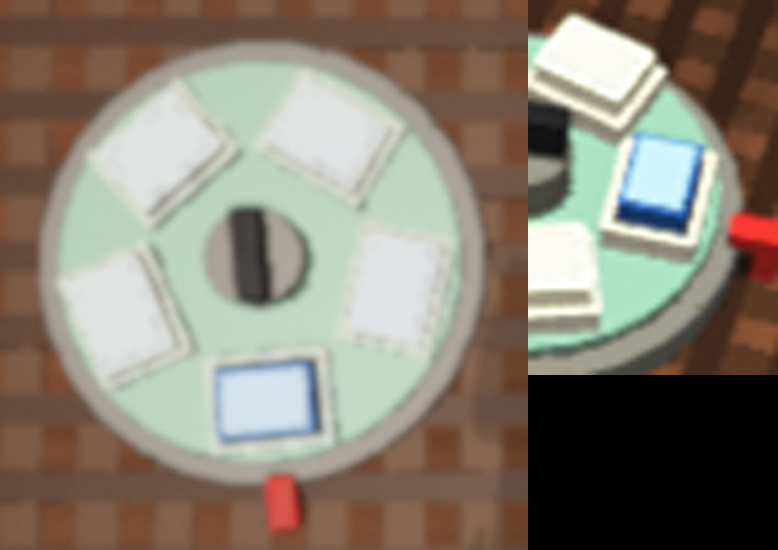

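The final picture shows the blue cassette flat and square in the pocket (top view near (266,400)), with the pocket at the red pointer and the robot clear. Handing in.

```bash
python3 -c "
from plant import job
print(job.close_job())"
```

```text
the job is handed in; nothing more can be done
None
```

I turned the carousel until the empty pocket clicked in at the pointer, set the blue cassette down into it under force guard, and handed in the job after about 35 s; the last picture shows it flat and square, but no verdict came back.

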